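# Clear the hooked latch tongue from the press guard

### The arm

A 6-joint arm with a two-finger parallel gripper is mounted at the origin on the work surface. World frame = base frame: x ahead of the robot, y to its left, z up, the work surface at z = 0. Lengths are in m, angles in degrees, forces in N, time in s.
With the tool pointing down it reaches from about 0.375 to 0.9 m from the base axis. Payload 3.1 kg.
Tool frame: the origin (TCP) lies on the centre line of the jaws, within the pads' length; the fingertips stand 14 mm ahead of it and the grasp point (between the pads) lies 5 mm behind it (r.finger_overhang is the distance from the TCP to the fingertips, in m); z points along the fingers, y is the direction in which the jaws open and shut (so a half turn about z gives the same grasp; the last joint's range is limited). The gripper opens to 85 mm and grips with 20 to 120 N. Pads are 22 mm wide; open, the fingers measure 114 mm over their backs; the gripper's body (76 mm by 85 mm) begins 54 mm behind the grasp point. The pads swing forward as they close: fully open they stand 13 mm farther back than shut.
Start: joints at [53.887, 30.224, 82.088, -0, 67.689, -10.227], TCP at [0.273, 0.562, 0.222] pointing down, gripper open.
Joint ranges: [-176.69, 176.69], [-43.24, 126.21], [12.49, 139.97], [-82, 262], [0, 151.66], [-163.58, 163.58]. Speed limits (degrees/s): [159.86, 159.86, 180, 180, 180, 180].

### API

Orientations are given as [roll, pitch, yaw] about the fixed x, y, z axes, in that order (R = Rz(yaw) Ry(pitch) Rx(roll)).
In Python, from bench import status, vision, r, nets gives the robot as it stands.
- The arm moves only by the shell command python3 -m crank 'ROWS' [FORCE]. ROWS is JSON, one flat list of numbers, 5 for each row, row after row: the opening, from 0 (shut) to 1 (fully open), then the shift along the world's x, y, z in cm, then the turn about the world's z in rad. In form: [claw, dx, dy, dz, yaw, claw, dx, dy, dz, yaw, ...]. A call has 1 to 5 rows; each row shifts and turns the commanded pose from where the row before left it; what a row does not reach is not made up. A row lasts 1/10 s, in which the tool goes at most 50 mm and 8.59 degrees, less where a joint would pass 70% of its speed; a pose out of reach is approached as far as the arm can. A call is refused whole if a number of a shift passes 5 or a number of a turn 0.15, either way. A call with a gripper value outside its range is refused whole. The fingers move at their own pace and stop on an object; FORCE is the grip in N (left out, the last holds). Time passes only in rows, so rows that do not move let the fingers close. It gives the time, the measured TCP pose, the force and the opening at its end, in the units of the state.
- status.read_state(): the state, without advancing time (a new reading comes with each control period).
- vision.grab_frame(name): name is "side" or "top"; returns the picture (480x640x3 uint8, red, green, blue); there is no depth.
- vision.camera_info(name): a dict with "vertical_fov" (degrees; the focal length in pixels is half the picture's height over the tangent of half this angle, whatever the lens; pixels are square), "cx", "cy" (the principal point, pixels), "R" (3x3) and "t" (3): a world point X has camera coordinates R X + t. Camera axes: x right, y down, z forward; pixel columns grow to the right and rows downward; lengths in m; the calibration is good to about 2 mm. A picture is of the moment at which its call begins. camera_info takes no time and is no camera call.
- r.job_done(): hands the job in, once; it reports no verdict.
Trained networks look in the newest picture that a camera, given by its name, has taken for a name from the list of things; names that differ only in an ending like _2 or _b are one class to them, and where a whole thing is asked for, a point or a joint stands for the part that bears it (a point fixed in the world has none). Each returns a list of dicts, best first, with "p" (0 to 1); they miss things now and then, are a little off and sometimes report something else, mostly with a low value. They report only what shows in the picture. A call takes as long as a camera call.
- nets.search_frame(camera, name): "box" ([left, top, right, bottom] as shares, 0 to 1, of the picture: columns of its width, rows of its height, round what is visible of it).
The state is a dict: "clock": time; "qpos": joint angles; "dq": joint speeds; "joint_efforts": joint torques, N m; "position": TCP position; "eef_rot": TCP orientation; "ft_force": force on the tool from outside, world axes, zero at the start; "ft_torque": the same for the moment, N m; "width": finger opening in m.
Only numpy, scipy, OpenCV 4.12 (cv2) and the standard library are available. Lean on these libraries where they do the work, as an engineer would, in place of code of your own. Each camera call takes 0.05 s, during which the arm holds its last target.

### The job

Open the hand press by pushing its ball-ended lever fully down. Then turn the steel latch tongue that is caught under the press guard until its foot lines up with the guard opening, draw it straight up and out without forcing it against the guard, and stand it gently upright in the wooden scrap tray. Leave the other loose parts on the bench where they are, and leave the press open.

Things in the scene. Friction and masses are not known exactly. Their poses are not given: they have to be found in the camera images.
- press: Dark cast iron hand press, fixed. Origin on the bench under the centre of the guard opening; z up. Bed along y from +65 to -335 mm, 130 mm wide (x), top 30 mm above the bench. Grey guard plate over the bed's +y end, 113 (x) by 96 mm (y), underside 60 and top 66 mm above the bench. Behind: anvil, ram and head (y -160 to -250, top 195 mm), column (y -240 to -310, top 200 mm)
- opening (a point): Centre of the guard opening, at the guard plate's top face, 66 mm above the bench; axes as the press. The opening is a rectangle 66 mm long (along x) and 26 mm wide (along y), through the 6 mm plate; 30 mm free height below it down to the bed
- tongue_mid (a point): Caught steel latch tongue (0.2 to 0.4 kg), upright, z up, 93 mm tall; point on its axis half-way up, 46.5 mm above its underside. Foot 56 (x) by 18 (y) by 12 mm high on the press bed, with an 8 mm hook lip turned up at its +x end; square neck 14 by 14 mm up through the opening. The foot lies across or aslant under the guard, so it cannot lift until turned; either end of the foot may face either way
- tongue_tab (a point): Centre of the tongue's grip tab, at the top of the neck, 32.5 mm above tongue_mid; axes as the tongue. Tab 30 (x) by 14 (y) by 28 mm high, flat faces parallel to the foot's length, so tab and foot point the same way. Its underside is 29 mm above the guard plate
- lever (a joint): Press lever: 0 = fully raised (press closed), 0.95 rad = fully down at its stop (press open, ram lifted). Stiff: stays where it is left; needs about 4 to 5 N at the ball
- lever_ball (a point): Centre of the black ball, 34 mm in diameter, at the end of the 14 mm thick lever bar. It moves on an arc of radius 130 mm in the press's y-z plane about the point pivot, on its -y side: from 34 degrees (0.6 rad) above level at joint 0 to 20 degrees below level at 0.95 rad. Nothing stands above or under the ball
- pivot (a point): Lever's pivot axis (parallel to the press's x), 235 mm above the bench, on top of the column between lugs 250 mm high, 270 mm to the -y side of the opening; axes as the press. The square ram, 70 mm to its +y side, rises to 250 mm
- scrap_tray: Empty square open wooden tray, fixed, 150 by 150 mm, walls 5 mm thick and 25 mm high; origin at the centre of its underside, inner floor 5 mm above the bench, z up
- fresh_tongue: Fresh zinc latch tongue without hook lip, lying flat on the bench, 93 mm long (y), 56 mm (x), 18 mm high; origin at its middle on the bench. Bystander
- bush_a: Brass pin bush, 32 mm diameter, 30 mm high, origin at its underside. Bystander
- bush_b: Brass pin bush like the other. Bystander
- mallet_head: Green rubber mallet head, a stout cylinder 66 mm in diameter, 80 mm high, standing on end; origin at its underside. Bystander
- wrench: Steel wrench lying flat along its x. Bystander
- grease_can: Closed metal can, 60 mm in diameter, 90 mm high. Bystander
- steel_block: Dark steel block 50 by 35 by 30 mm. Bystander

How it is judged (in metres and radians):
On the way, in this order (a step that is already met when the one before it is completed fails the run):
1. the press is opened: lever fully down, with the tongue still under the guard (value of joint lever above 0.85 rad and height (world z) of tongue_mid below 0.1 m), for 0.1 s.
2. the tongue is drawn up and clear through the guard opening (z of tongue_mid in the frame of opening above 0.05 m and horizontal distance between tongue_mid and opening below 0.05 m and angle between tongue_mid's own z axis and vertical below 0.4 rad), for 0.02 s.
At the end, for the whole second after the job is handed in: The lever is fully down (joint above 0.85 rad); the hooked tongue stands upright (within 0.12 rad) and still on the tray's floor, inside its walls (middle within 62 mm of the tray's centre along each side); the press stays open (value of joint lever above 0.85 rad and x of tongue_mid in the frame of scrap_tray between -0.062 and 0.062 m and y of tongue_mid in the frame of scrap_tray between -0.062 and 0.062 m and z of tongue_mid in the frame of scrap_tray between 0.045 and 0.056 m and angle between tongue_mid's own z axis and vertical below 0.12 rad and linear speed of tongue below 0.02 m/s); the robot touches nothing.
It fails at once if the tongue forced against the press guard or bed with over 45 N (contact force between tongue and press above 45 N).
It fails at once if a bystander (the fresh zinc latch tongue, a brass bush, a brass bush, the mallet head, the wrench, the can, the steel block) moved more than 30 mm (distance of any of fresh_tongue, bush_a, bush_b, mallet_head, wrench, grease_can, steel_block from where it was at the start of the episode above 0.03 m).
It also fails if it takes over 59 s, if anything falls off the work surface, if the arm or the gripper's body presses on something with over 40 N, if the wrist force passes 120 N, or if a joint passes its speed limit or range.

## Working session

There is one attempt and no reset: what is moved stays moved. The work goes in short steps, Python scripts to look and compute and a shell command to move; the robot and the scene stay as the last step left them, time stands still between calls to the robot, and variables do not carry over. Pictures are saved under pics/ and viewed, and the job is handed in when it is done.

```bash
ls; mkdir -p pics
cat > look.py <<'E'
import cv2,sys
from bench import status, vision, r, nets
def snap(cam,fn):
    im=vision.grab_frame(cam); cv2.imwrite('pics/'+fn,cv2.cvtColor(im,cv2.COLOR_RGB2BGR)); return im
E
python3 - <<'E'
from look import *
print(status.read_state())
for c in ('side','top'):
    snap(c,c+'1.png'); print(vision.camera_info(c))
E
```

```text
pics
{'clock': 0.0, 'qpos': array([ 5.38878454e+01,  3.02793493e+01,  8.21555463e+01,  9.93057232e-04,
        6.76871998e+01, -1.02263373e+01]), 'dq': array([-0.03839777, -0.0320596 ,  0.05311897, -0.00947412,  0.00800327,
        0.03443641]), 'joint_efforts': array([ 8.85192958e-05, -4.42354774e+01, -1.78020144e+01, -2.82708716e-04,
        8.45799863e-03,  8.53621430e-06]), 'position': array([0.27239354, 0.56172411, 0.22133417]), 'eef_rot': array([-1.79880007e+02, -2.25797538e-02,  1.54113781e+02]), 'ft_force': array([0.52232959, 0.00344072, 0.53622692]), 'ft_torque': array([-0.00570379, -0.03145131, -0.02305878]), 'width': 0.08553815470491437}
{'vertical_fov': 42.451290150075366, 'cx': 316.47564069348067, 'cy': 222.3699685008891, 'R': array([[-9.93192503e-01, -1.16482406e-01,  7.08169842e-04],
       [-6.40827884e-02,  5.41307762e-01, -8.38378973e-01],
       [ 9.72730618e-02, -8.32717092e-01, -5.45087328e-01]]), 't': array([0.55570727, 0.15440514, 1.56031938])}
{'vertical_fov': 42.26933500771146, 'cx': 310.8027218997398, 'cy': 251.02353668649212, 'R': array([[ 0.00613269, -0.99995668, -0.00700213],
       [-0.99075568, -0.005127  , -0.13556139],
       [ 0.13551961,  0.00776876, -0.99074421]]), 't': array([0.09017535, 0.57843   , 1.69840013])}
```

View pics/side1.png

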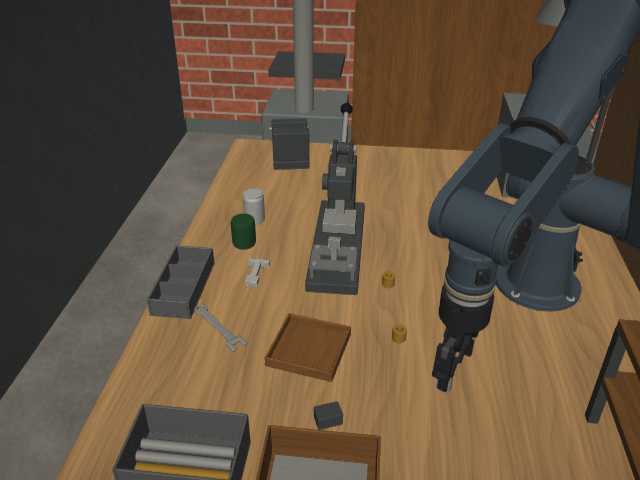

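View pics/top1.png

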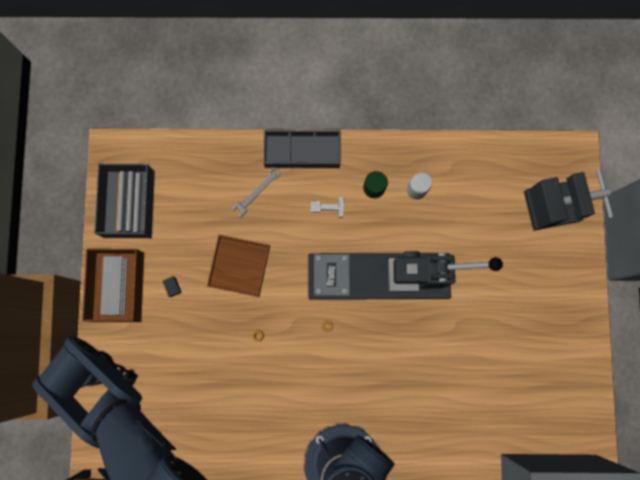

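Run:
```python
from look import *
import numpy as np
for c in ('side','top'):
    for n in ('press','tongue_tab','lever_ball','scrap_tray','grease_can','fresh_tongue'):
        for d in nets.search_frame(c,n)[:2]:
            b=np.array(d['box'])*[640,480,640,480]; print(c,n,round(d['p'],2),b.round(1))
```

```text
side press 0.68 [383.8 270.8 397.2 285.9]
side press 0.57 [305.4 102.2 359.8 299.1]
side tongue_tab 0.49 [330.4 236.3 339.7 261.9]
side lever_ball 0.91 [338.9 100.2 352.3 152.6]
side lever_ball 0.67 [266.4 318.  348.4 379.4]
side scrap_tray 0.7 [267.7 315.7 352.4 380.7]
side scrap_tray 0.62 [307.2 102.4 366.4 292.6]
side grease_can 0.7 [244.9 189.4 265.7 222.5]
side fresh_tongue 0.9 [244.3 255.4 266.5 289.2]
side fresh_tongue 0.52 [195.  303.2 245.7 347.4]
top press 0.71 [309.2 252.4 502.4 300.9]
top tongue_tab 0.51 [327.  266.2 334.8 283.6]
top lever_ball 0.58 [434.4 257.4 500.3 273. ]
top scrap_tray 0.9 [205.4 232.9 267.  296.5]
top grease_can 0.62 [407.3 173.3 432.5 197.1]
top fresh_tongue 0.77 [311.4 198.1 344.2 217.1]
top fresh_tongue 0.68 [406.4 172.9 431.9 196.3]
```

The side view shows the press with its guard at about (333,262), the ball at (346,108) and the tray at (310,347). In the top view the guard is at about (331,276), the ball at (495,264) and the tray at (240,266). I'll zoom in next.

Run:
```python
import cv2,numpy as np
s=cv2.imread('pics/side1.png');t=cv2.imread('pics/top1.png')
a=cv2.resize(s[225:300,295:375],None,fx=5,fy=5,interpolation=cv2.INTER_CUBIC)
b=cv2.resize(t[245:310,300:370],None,fx=5.5,fy=5.5,interpolation=cv2.INTER_CUBIC)
h=max(a.shape[0],b.shape[0]);o=np.zeros((h,a.shape[1]+b.shape[1],3),np.uint8);o[:a.shape[0],:a.shape[1]]=a;o[:b.shape[0],a.shape[1]:]=b
print(o.shape);cv2.imwrite('pics/z1.png',o)
```

```text
(375, 785, 3)
```

View pics/z1.png

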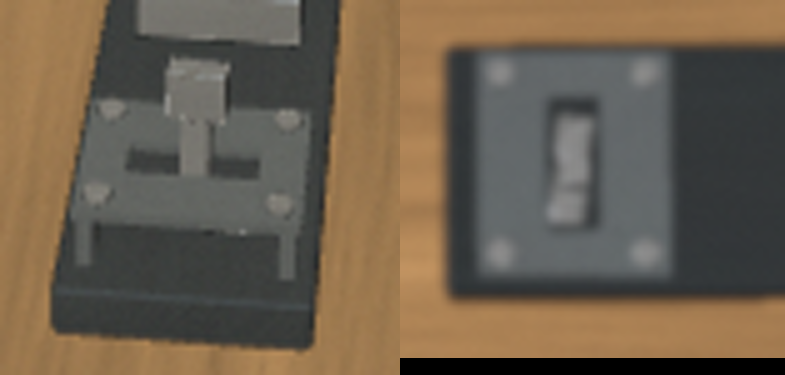

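Run:
```python
import cv2,numpy as np
s=cv2.imread('pics/side1.png');t=cv2.imread('pics/top1.png')
def crop(im,u0,v0,u1,v1,f,fn):
    a=cv2.resize(im[v0:v1,u0:u1],None,fx=f,fy=f,interpolation=cv2.INTER_CUBIC)
    for u in range(u0,u1,10):
        cv2.line(a,((u-u0)*f,0),((u-u0)*f,6),(0,255,255),1);cv2.putText(a,str(u),((u-u0)*f,18),0,.35,(0,255,255))
    for v in range(v0,v1,10):
        cv2.line(a,(0,(v-v0)*f),(6,(v-v0)*f),(0,255,255),1);cv2.putText(a,str(v),(8,(v-v0)*f+4),0,.35,(0,255,255))
    cv2.imwrite('pics/'+fn,a)
crop(s,300,195,372,297,8-3,'zs.png') if 0 else crop(s,302,228,372,300,8,'zs.png')
crop(t,302,245,362,305,10,'zt.png')
crop(s,255,305,365,385,7,'zs2.png')
crop(t,200,225,280,305,7,'zt2.png')
```

```text
(no output)
```

View pics/zs.png

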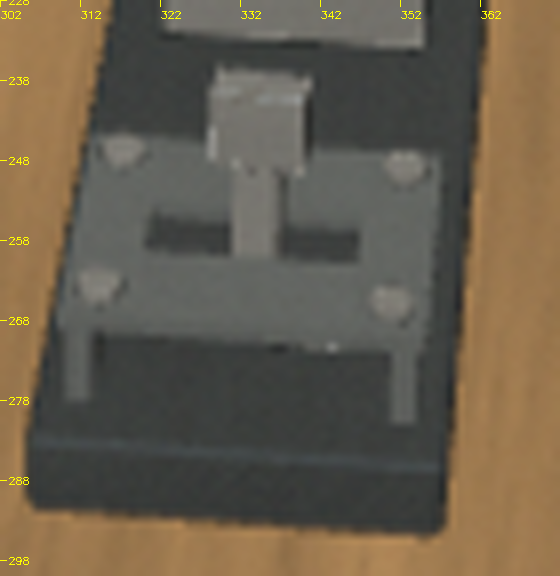

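View pics/zt.png

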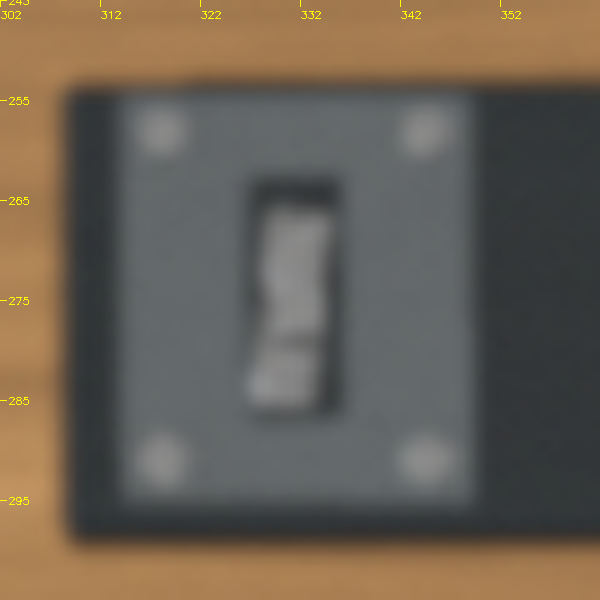

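View pics/zs2.png

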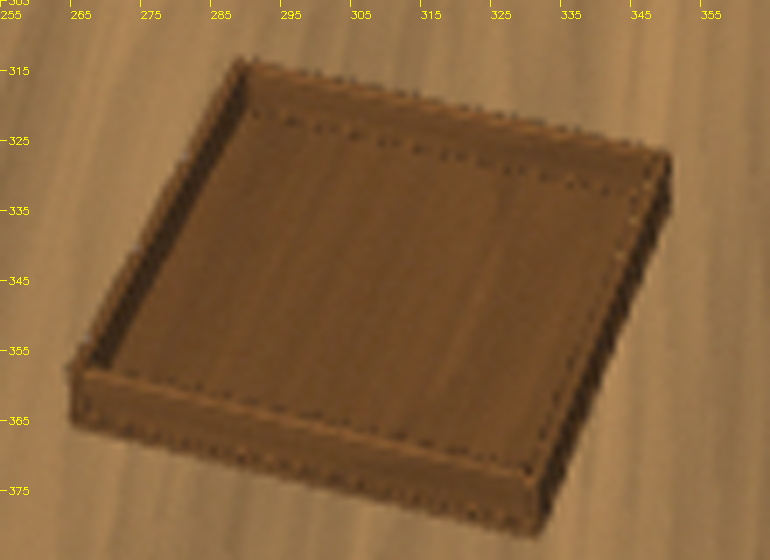

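View pics/zt2.png

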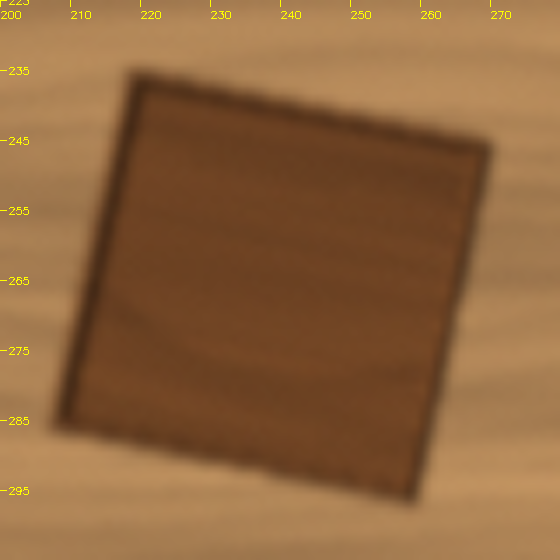

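```bash
cat > geo.py <<'E'
import numpy as np
from bench import vision
from scipy.optimize import least_squares
CAM={c:vision.camera_info(c) for c in ('side','top')}
def proj(c,X):
    k=CAM[c];X=np.atleast_2d(X);p=X@np.array(k['R']).T+k['t'];f=240/np.tan(np.radians(k['vertical_fov']/2))
    return p[:,:2]/p[:,2:]*f+[k['cx'],k['cy']]
def tf(p,L):
    x,y,a=p;c,s=np.cos(a),np.sin(a);L=np.atleast_2d(L)
    return np.c_[c*L[:,0]-s*L[:,1]+x,s*L[:,0]+c*L[:,1]+y,L[:,2]]
def fit(obs,p0,names=True):
    def res(p): return np.concatenate([(proj(c,tf(p,L))[0]-uv) for c,L,uv in obs])
    s=least_squares(res,p0,loss='soft_l1');return s.x,res(s.x).reshape(-1,2)
E
python3 - <<'E'
from geo import *
m=1e-3
O=lambda x,y,z:np.array([x,y,z])*m
S=[((33,-13,66),(321.5,255)),((-33,-13,66),(346.7,257)),((33,13,66),(320,258.9)),((-33,13,66),(346.7,260.3)),
((65,65,30),(305.5,283)),((-65,65,30),(357,286.5)),((56.5,-48,66),(313.3,245)),((-56.5,-48,66),(356.8,247.5)),((56.5,48,66),(309.5,268.8)),((-56.5,48,66),(355,271.5))]
T=[((33,13,66),(326.8,263.3)),((33,-13,66),(335.7,263.3)),((-33,13,66),(326.8,286.3)),((-33,-13,66),(335.7,286.3)),
((65,65,30),(308.5,254)),((-65,65,30),(308.5,299)),((56.5,48,66),(314,254.5)),((56.5,-48,66),(349,254.5)),((-56.5,48,66),(314,295.5)),((-56.5,-48,66),(349,295.5))]
S+=[]
for nm,ob in (('side',[('side',O(*a),b) for a,b in S]),('top',[('top',O(*a),b) for a,b in T])):
    p,rs=fit(ob,[.3,.0,0.]);print(nm,p);print(rs.round(1).tolist())
ob=[('side',O(*a),b) for a,b in S]+[('top',O(*a),b) for a,b in T]
p,rs=fit(ob,[.3,0,0]);print('both',p,np.degrees(p[2]));print(rs.round(1).tolist());np.save('press.npy',p)
# ball
for j in (0,.95):
    a=.6-j; b=tf(p,O(0,-270-130*np.cos(a),235+130*np.sin(a)));print(b,proj('side',b),proj('top',b))
# tray
ts=[((287.0,313.5)),(350,327),(332,373),(265,357.5)]; tt=[(219,235.5),(270,245.5),(259,296.5),(208,286.5)]
ob=[('side',O(*a),b) for a,b in zip([(75,-75,25),(-75,-75,25),(-75,75,25),(75,75,25)],ts)]
ob+=[('top',O(*a),b) for a,b in zip([(75,75,25),(75,-75,25),(-75,-75,25),(-75,75,25)],tt)]
q,rs=fit(ob,[.3,.25,0.2]);print('tray',q,np.degrees(q[2]));print(rs.round(1).tolist());np.save('tray.npy',q)
E
```

```text
side [0.51180695 0.0397336  0.01473263]
[[-0.5, -1.3], [0.5, -1.7], [-0.0, 0.9], [-0.2, 1.2], [-0.7, 0.5], [1.0, 0.4], [-0.1, 0.2], [0.4, 0.3], [-0.5, -1.0], [0.3, -0.8]]
top [0.50857044 0.03606666 0.00532957]
[[-0.1, -0.4], [0.5, -0.4], [-0.0, 0.6], [0.6, 0.6], [-0.5, -0.9], [-0.6, 0.4], [0.0, -0.0], [-0.1, -0.0], [-0.0, -0.0], [0.2, 0.0]]
both [0.51041887 0.03699613 0.00940536] 0.538887592123442
[[0.2, -1.9], [1.1, -2.2], [0.6, 0.3], [0.4, 0.6], [-0.1, -0.3], [1.5, -0.1], [0.6, -0.4], [1.1, -0.2], [0.1, -1.7], [0.9, -1.4], [-0.5, -1.0], [0.1, -1.1], [-0.3, -0.1], [0.3, -0.1], [-0.9, -1.4], [-0.8, -0.2], [-0.4, -0.6], [-0.6, -0.8], [-0.3, -0.6], [-0.1, -0.7]]
[[ 0.5139674  -0.34028081  0.30840352]] [[346.94830617 107.31495571]] [[494.28484782 263.42095462]]
[[ 0.51410683 -0.35510498  0.19042329]] [[346.16791984 143.36927755]] [[486.85610791 268.77609841]]
tray [ 0.54010521  0.29706817 -0.18509569] -10.605201999892655
[[1.6, -1.1], [1.3, -1.4], [1.0, 0.2], [-0.0, -0.1], [-0.9, -1.6], [-0.1, -1.7], [0.2, -0.6], [-1.2, -0.8]]
```

```bash
cat > ov.py <<'E'
import cv2,sys
from geo import *
def boxc(x0,x1,y0,y1,z0,z1): return np.array([(x,y,z) for x in (x0,x1) for y in (y0,y1) for z in (z0,z1)])*1e-3
E_=[(0,1),(2,3),(4,5),(6,7),(0,2),(1,3),(4,6),(5,7),(0,4),(1,5),(2,6),(3,7)]
def tongue(zb=30): # lip at +x end, guess 6mm thick
    return [boxc(-28,28,-9,9,zb,zb+12),boxc(20,28,-9,9,zb+12,zb+20),boxc(-7,7,-7,7,zb+12,zb+65),boxc(-15,15,-7,7,zb+65,zb+93)]
def hull_mask(c,p,parts,shape=(480,640),f=1,u0=0,v0=0):
    M=np.zeros(shape,np.uint8)
    for b in parts:
        q=(proj(c,tf(p,b))-[u0,v0])*f; cv2.fillConvexPoly(M,cv2.convexHull(q.round().astype(np.int32)),255)
    return M
def wire(im,c,p,parts,f,u0,v0,cols):
    for b,col in zip(parts,cols):
        q=((proj(c,tf(p,b))-[u0,v0]+.5)*f).round().astype(int)
        for i,j in E_: cv2.line(im,tuple(map(int,q[i])),tuple(map(int,q[j])),col,1)
E
cat > ov1.py <<'E'
from ov import *
x,y,a=map(float,sys.argv[1:4]);sfx=sys.argv[4];out=[]
for c,u0,v0 in (('side',306,230),('top',312,250)):
    # per-camera offset: arguments dx,dy for the given camera from single-camera press fits
    p=np.array([x,y,np.radians(a)])
    im=cv2.imread(f'pics/{c}{sfx}.png')[v0:v0+48,u0:u0+40]
    I=cv2.resize(im,None,fx=9,fy=9,interpolation=cv2.INTER_CUBIC)
    wire(I,c,p,tongue(),9,u0,v0,[(0,255,0),(255,255,0),(255,0,255),(0,0,255)])
    out.append(I)
cv2.imwrite('pics/ov_%s.png'%sys.argv[5],np.hstack(out))
E
python3 ov1.py 0.512 0.037 -13 1 a
```

```text
(no output)
```

View pics/ov_a.png

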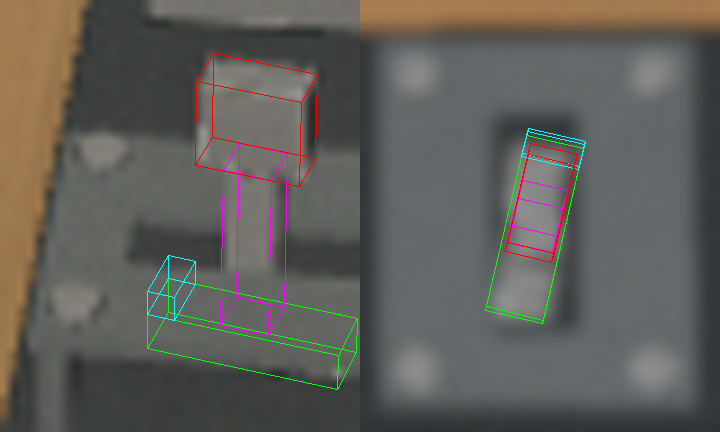

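```bash
cat > tfit.py <<'E'
from ov import *
from scipy.optimize import minimize
sfx=sys.argv[1]; zb=30; F=8
pr=np.load('press.npy')
IM={c:cv2.cvtColor(cv2.imread(f'pics/{c}{sfx}.png'),cv2.COLOR_BGR2GRAY).astype(float) for c in ('side','top')}
WIN={'side':(317,234,33,28),'top':(322,261,18,28)}
OPN=[boxc(-33,33,-13,13,66,66)]; 
def masks(c,po,pt):
    u0,v0,w,h=WIN[c]; sh=(h*F,w*F); k=lambda P,p:hull_mask(c,p,P,sh,F,u0-.5,v0-.5)>0
    t=tongue(zb); op=k(OPN,po)
    low=k([boxc(-33,33,-13,13,60,60)],po)&op
    ft=k(t[:1],pt)&op; lip=k(t[1:2],pt)&op
    nk=k([t[2]],pt); 
    if c=='top': nk&=op
    else: 
        nku=k([boxc(-7,7,-7,7,66,95)],pt); nk=nku|(nk&op)
    tab=k(t[3:],pt); top=k([boxc(-15,15,-7,7,zb+93,zb+93)],pt)
    wall=op&~low
    ms=[low&~(ft|lip|nk|tab),wall&~(ft|lip|nk|tab),(ft|lip)&~(nk|tab),nk&~tab,tab&~top,top,~(op|tab|nk)]
    return [cv2.resize(cv2.GaussianBlur(m.astype(np.float32),(0,0),F*(.8 if c=='top' else .5)),(w,h),interpolation=cv2.INTER_AREA).ravel() for m in ms]
def cost1(c,po,pt):
    u0,v0,w,h=WIN[c];A=np.array(masks(c,po,pt)).T;b=IM[c][v0:v0+h,u0:u0+w].ravel()
    s=np.linalg.solve(A.T@A+.05*np.eye(7),A.T@(b-90));r=A@s-(b-90);return (r**2).mean()
def run(yaw,c):
    f=lambda q:cost1(c,(q[0]*1e-3+pr[0],q[1]*1e-3+pr[1],pr[2]),(q[2]*1e-3+pr[0],q[3]*1e-3+pr[1],np.radians(yaw)))
    best=min((minimize(f,x0,method='Nelder-Mead',options=dict(initial_simplex=np.array([x0]+[np.array(x0)+3*np.eye(4)[i] for i in range(4)]),maxiter=160)) for x0 in ([0,0,0,0],)),key=lambda s:s.fun)
    return best.fun,best.x
if __name__=='__main__':
    lo,hi,st=map(float,sys.argv[2:5])
    for yaw in np.arange(lo,hi,st):
        o=[]
        for c in ('side','top'):
            a,b=run(yaw,c);o.append(f'{c} {a:6.1f} {b.round(1)}')
        print(round(yaw,1),*o)
E
time python3 tfit.py 1 -30 14 4
```

```text
-30.0 side  281.4 [ 4.6 -5.7  2.3  3.9] top  114.1 [-3.3  1.9 -1.8  4.4]
-26.0 side  280.7 [ 3.1 -5.3  2.1  3.5] top   99.5 [-3.2  2.2 -1.5  3.7]
-22.0 side  279.0 [ 4.1 -4.3  2.7  3.1] top   93.5 [-2.3  1.9 -1.8  2.4]
-18.0 side  275.7 [ 2.8 -5.   2.3  3.1] top   75.7 [-2.8  1.2 -1.7  2.1]
-14.0 side  270.0 [ 3.7 -4.8  2.5  3.1] top   57.7 [-2.   1.2 -1.4  2.5]
-10.0 side  263.8 [ 3.2 -4.8  2.6  2.6] top   37.5 [-0.3  0.8 -1.1  1.8]
-6.0 side  259.6 [ 3.3 -4.1  2.8  1.5] top   18.9 [-0.9  1.  -1.2  1.8]
-2.0 side  254.3 [ 2.6 -4.8  2.8  2.6] top   31.1 [ 1.6  0.5 -2.2  1.8]
2.0 side  248.8 [ 2.6 -2.7  2.6  2.2] top   60.5 [-0.9  0.8 -1.4  1.9]
6.0 side  247.2 [ 3.1 -4.2  2.7  2.8] top   95.0 [-0.  -0.7 -1.2  3.1]
10.0 side  254.0 [ 2.8 -4.8  2.8  2.9] top  111.2 [-3.   0.  -1.3  4.1]
real	0m22.617s
user	0m22.639s
sys	0m0.245s
```

```bash
python3 tfit.py 1 -9 -2 1 | sed 's/side.*top/top/'; python3 ov1.py 0.5092 0.0388 -6 1 b; python3 ov1.py 0.5092 0.0388 174 1 c;python3 - <<'E'
import cv2,numpy as np
a=cv2.imread('pics/ov_b.png');b=cv2.imread('pics/ov_c.png');z=cv2.imread('pics/top1.png')[250:298,312:352]
cv2.imwrite('pics/ov_d.png',np.hstack([a[:,360:],b[:,360:]])[:, :]);
E
```

```text
-9.0 top   33.8 [ 2.3  0.2 -3.   1.9]
-8.0 top   30.3 [ 1.2  0.5 -3.1  1.8]
-7.0 top   22.1 [-0.5  1.  -1.   1.6]
-6.0 top   18.9 [-0.9  1.  -1.2  1.8]
-5.0 top   20.2 [ 0.   0.6 -0.9  1.5]
-4.0 top   23.4 [ 1.9  0.2 -2.   1.7]
-3.0 top   23.9 [-0.   0.8 -1.1  1.4]
```

View pics/ov_d.png

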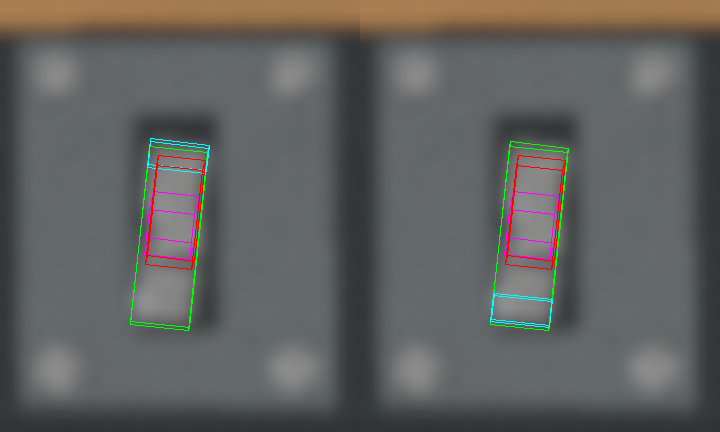

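View pics/ov_b.png

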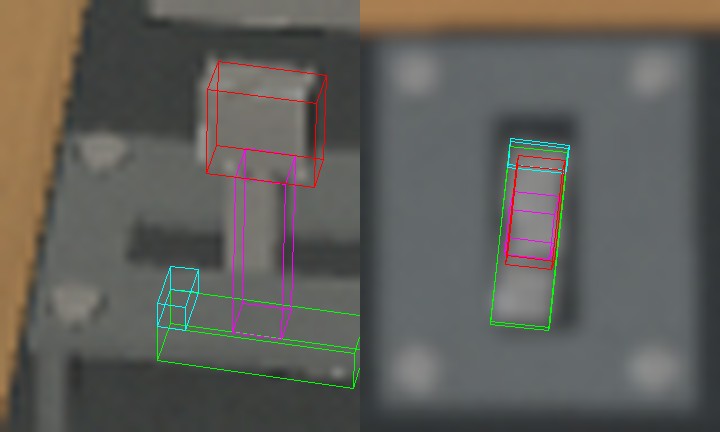

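```bash
python3 - <<'E'
s=open('tfit.py').read()
s=s.replace("'side':(317,234,33,28)","'side':(318,235,32,27)")
s=s.replace("~(op|tab|nk)]","gd&~(op|tab|nk),~(gd|op|tab|nk)]").replace("    wall=op&~low","    wall=op&~low;gd=k([boxc(-56.5,56.5,-48,48,60,66)],po)").replace("eye(7)","eye(8)")
open('tfit.py','w').write(s)
E
python3 tfit.py 1 -26 11 3
```

```text
-26.0 side   83.9 [ 3.4 -1.7  2.8 -0.1] top   99.5 [-3.2  2.2 -1.5  3.7]
-23.0 side   82.2 [ 3.3 -2.1  2.6  0.4] top   93.1 [-3.1  1.9 -2.5  2.9]
-20.0 side   77.2 [ 2.8 -1.7  2.7 -0. ] top   82.8 [-3.2  1.9 -1.7  2.2]
-17.0 side   73.5 [ 3.3 -1.6  2.5  0.3] top   70.7 [-2.3  1.9 -1.8  2. ]
-14.0 side   68.1 [ 2.8 -1.5  2.3  1. ] top   57.7 [-2.   1.2 -1.4  2.5]
-11.0 side   63.1 [ 3.4 -1.6  2.8 -0.1] top   43.7 [-0.2  0.9 -1.8  2. ]
-8.0 side   57.8 [ 2.5 -1.7  2.4 -0.2] top   30.3 [ 1.2  0.5 -3.1  1.8]
-5.0 side   52.1 [ 2.9 -2.3  2.6 -0.1] top   20.2 [ 0.   0.6 -0.9  1.5]
-2.0 side   46.8 [ 2.7 -1.8  2.7 -0. ] top   31.1 [ 1.6  0.5 -2.2  1.8]
1.0 side   42.9 [ 2.8 -1.8  2.8 -0.5] top   54.0 [ 0.   0.8 -0.9  2.1]
4.0 side   40.0 [ 3.1 -1.8  2.7  0.5] top   85.1 [ 2.1 -1.2 -2.5  2.3]
7.0 side   43.6 [ 3.2 -1.8  2.8  0. ] top   99.4 [-1.8 -0.3 -2.   3.8]
10.0 side   50.6 [ 3.5 -1.7  2.8 -0.6] top  111.2 [-3.   0.  -1.3  4.1]
```

```bash
python3 - <<'E'
s=open('tfit.py').read()
s=s.replace("tab&~top,top","fr&~top,tab&~top&~fr,top").replace("    wall=","    fr=k([boxc(-15,15,7,7,zb+65,zb+93)],pt) if np.cos(pt[2])>0 else k([boxc(-15,15,-7,-7,zb+65,zb+93)],pt)\n    wall=").replace("eye(8)","eye(9)")
open('tfit.py','w').write(s)
E
python3 tfit.py 1 -17 11 3;python3 tfit.py 1 163 191 3
```

```text
-17.0 side   58.8 [ 3.  -1.7  0.9 -0. ] top   69.8 [-2.3  1.5 -1.9  2.6]
-14.0 side   51.9 [ 3.6 -1.4  1.2 -0.3] top   57.1 [-1.4  1.5 -2.2  2.3]
-11.0 side   46.1 [ 3.  -1.6  1.5 -0.2] top   40.9 [-0.6  1.2 -1.1  1.9]
-8.0 side   41.2 [ 3.1 -2.1  1.4  0.2] top   30.7 [ 0.9  0.8 -3.2  2.2]
-5.0 side   37.3 [ 3.  -1.7  1.6  0. ] top   23.2 [ 1.2  0.6 -2.1  1.6]
-2.0 side   34.7 [ 3.  -1.4  1.8  0.3] top   27.0 [-0.4  0.7 -1.   1.6]
1.0 side   34.5 [ 3.3 -2.   1.9  0.6] top   52.2 [ 0.1  0.8 -1.2  2. ]
4.0 side   40.1 [ 3.2 -1.8  2.8 -0.2] top   77.3 [-0.6  0.  -1.5  3.7]
7.0 side   43.3 [ 3.4 -1.6  3.1 -0.3] top   86.5 [-2.4  0.1 -0.4  4.2]
10.0 side   49.0 [ 2.4 -2.   3.1 -0.2] top  101.9 [-2.3  0.  -0.3  4.5]
163.0 side   59.2 [ 3.3 -1.7  0.8  0.5] top   66.8 [-2.3  2.2 -1.5  2.3]
166.0 side   51.8 [ 3.4 -1.6  1.2 -0.3] top   56.6 [-1.6  0.5 -1.2  2.6]
169.0 side   46.2 [ 3.3 -2.   1.2 -0.3] top   35.5 [-1.7  0.8 -1.4  1.9]
172.0 side   41.2 [ 3.2 -1.7  1.4 -0.1] top   27.5 [ 2.2  0.2 -1.6  1.6]
175.0 side   37.2 [ 3.1 -1.7  1.6  0. ] top   14.8 [ 0.1  0.9 -0.5  1.6]
178.0 side   34.7 [ 3.  -1.4  1.8  0.3] top   24.0 [-0.8  0.8 -0.9  1.7]
181.0 side   34.5 [ 3.3 -2.   1.9  0.6] top   48.1 [-0.3  0.7 -0.6  1.8]
184.0 side   39.8 [ 3.3 -1.7  2.8 -0.1] top   72.7 [-1.9  0.3 -0.5  3.6]
187.0 side   43.3 [ 3.4 -1.6  3.1 -0.3] top   82.8 [-2.1  0.1 -0.9  4.2]
190.0 side   49.0 [ 2.4 -2.   3.1 -0.2] top   96.3 [-3.2  0.9 -0.4  4.1]
```

I read the tongue as nearly aligned, at about -5°. Next I raise the arm and cross to the lever ball, keeping above everything.

```bash
python3 -m crank '[0,2,0,4,0.1, 0,2,0,4,0.1, 0,2,0,4,0.1, 0,2,0,4,0.1, 0,2,-4,0,0.05]' 40; python3 -m crank '[0,2,-4,0,0, 0,2,-4,0,0, 0,2,-4,0,0, 0,2,-4,0,0, 0,2,-4,0,0]'
```

```text
clock: 1.2
position: [0.3761, 0.5275, 0.3896]
eef_rot: [179.2, 0.7, -179.7]
ft_force: [0.9, -1.0, -0.6]
width: 0.0125
clock: 1.7
position: [0.4733, 0.3206, 0.3825]
eef_rot: [180.0, 0.0, 179.9]
ft_force: [1.4, -0.3, -0.0]
width: -0.0001
```

```bash
python3 -m crank '[0,1,-4.7,0,0, 0,1,-4.7,0,0, 0,1,-4.7,0,0, 0,1,-4.7,0,0, 0,0,-4.7,0,0]'; python3 -m crank '[0,0,-4.7,0,0, 0,0,-4.7,0,0, 0,0,-4.7,0,0, 0,0,-4.7,0,0, 0,0,-4.7,0,0]';python3 -m crank '[0,0,-4.7,0,0, 0,0,-4.7,0,0, 0,0,-4.7,0,0, 0,0,-4.7,0,0, 0,0,0,0,0]'
```

```text
clock: 2.2
position: [0.5137, 0.0852, 0.3824]
eef_rot: [-180.0, 0.1, 179.9]
ft_force: [-0.0, -0.3, -1.2]
width: -0.0001
clock: 2.7
position: [0.5124, -0.1496, 0.3826]
eef_rot: [-180.0, 0.0, 179.9]
ft_force: [0.5, 0.5, -0.2]
width: -0.0003
clock: 3.2
position: [0.5121, -0.342, 0.3812]
eef_rot: [-179.8, -0.0, 179.5]
ft_force: [-0.1, -0.5, 0.1]
width: 0.0002
```

Run:
```python
from look import *
snap('side','side2.png');snap('top','top2.png')
print(status.read_state()['position'])
import cv2,numpy as np
s=cv2.imread('pics/side2.png')[60:220,250:450];t=cv2.imread('pics/top2.png')[200:340,400:580]
a=cv2.resize(s,(500,400));b=cv2.resize(t,(514,400))[:,:300]
cv2.imwrite('pics/z2.png',np.hstack([a,b]))
```

```text
[ 0.51233729 -0.33651884  0.38160801]
```

View pics/z2.png

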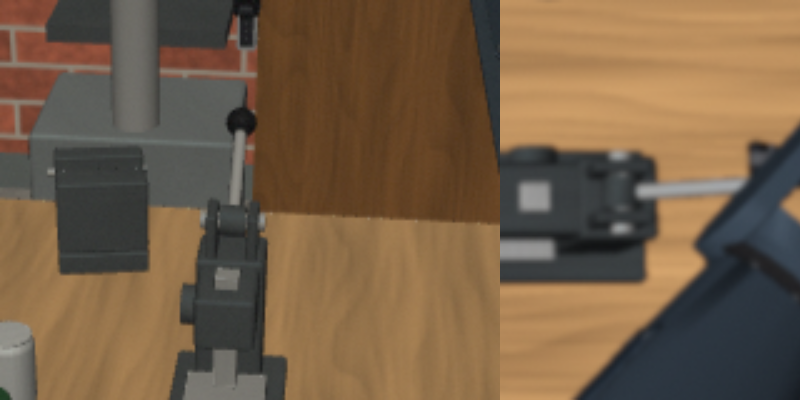

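The side view shows the fingertip at about (348,79), directly above the ball at (346,108). I'll push down along the arc.

```bash
python3 -m crank '[0,0,-0.5,-1.5,0, 0,0,-0.5,-1,0, 0,0,-0.2,-1,0, 0,0,-0.2,-1,0, 0,0,-0.2,-1,0]'; python3 -m crank '[0,0,-0.2,-1.2,0, 0,0,-0.2,-1.2,0, 0,0,-0.2,-1.2,0, 0,0,-0.2,-1.2,0, 0,0,0,-1.2,0]';python3 -m crank '[0,0,0,-1,0, 0,0,0,-1,0, 0,0,0,-1,0, 0,0,0,-0.6,0, 0,0,0,0,0]'
```

```text
clock: 3.8
position: [0.513, -0.3512, 0.3266]
eef_rot: [180.0, -0.0, 179.9]
ft_force: [-0.6, -0.7, 0.1]
width: -0.0001
clock: 4.3
position: [0.5137, -0.3726, 0.2726]
eef_rot: [-178.3, 0.3, 179.9]
ft_force: [-6.7, -23.3, 13.5]
width: 0.0004
clock: 4.8
position: [0.514, -0.3668, 0.2336]
eef_rot: [-179.3, 0.3, 179.7]
ft_force: [0.2, -2.9, 3.4]
width: 0.0
```

```bash
cat > v3.py <<'E'
from look import *
import numpy as np,sys
n=sys.argv[1]
snap('side',f'side{n}.png')
print(status.read_state()['position'],status.read_state()['ft_force'])
cv2.imwrite(f'pics/z{n}.png',cv2.resize(cv2.imread(f'pics/side{n}.png')[60:220,280:440],(640,640))[:600])
E
python3 v3.py 3
```

```text
[ 0.51374408 -0.36448386  0.23301658] [ 0.44885666 -3.7277617   3.68511765]
```

View pics/z3.png

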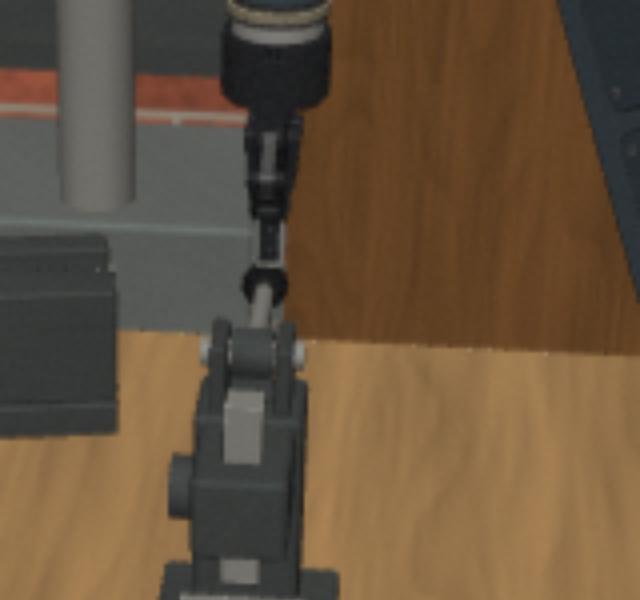

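The ball is at about (346,131), with the fingertip still on top of it and the lever most of the way down. I continue down.

```bash
python3 -m crank '[0,0,0,-0.8,0, 0,0,0.2,-0.6,0, 0,0,0.2,-0.5,0, 0,0,0,0,0]'; python3 v3.py 4
```

```text
clock: 5.25
position: [0.5127, -0.3547, 0.2115]
eef_rot: [179.9, -0.0, 179.9]
ft_force: [0.9, -0.7, 1.9]
width: 0.0001
[ 0.51257858 -0.35442131  0.21146295] [ 1.03361163 -0.37166514  2.4236303 ]
```

View pics/z4.png

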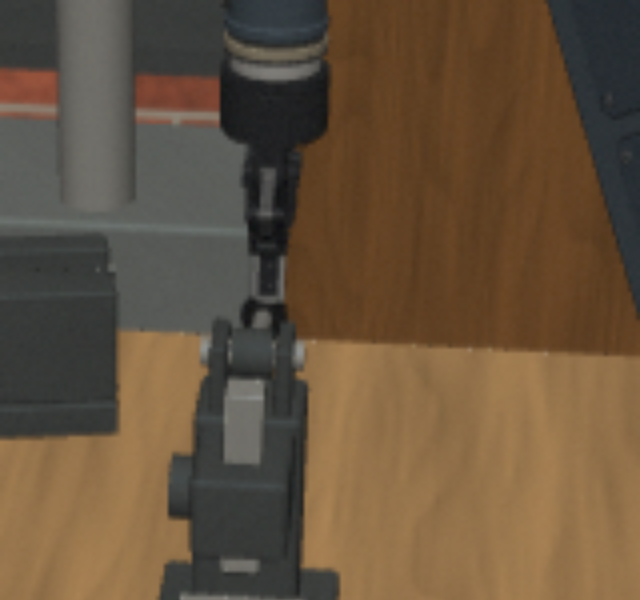

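```bash
python3 - <<'E'
from geo import *
from bench import r
print(r.finger_overhang)
p=np.load('press.npy')
for j in (.7,.75,.8,.85,.9,.95):
    a=.6-j;b=tf(p,np.array([0,-270-130*np.cos(a),235+130*np.sin(a)])*1e-3);print(j,b.round(4),proj('side',b).round(1),proj('top',b).round(1))
E
python3 - <<'E'
import cv2
cv2.imwrite('pics/z4b.png',cv2.resize(cv2.imread('pics/side4.png')[115:155,325:370],None,fx=13,fy=13,interpolation=cv2.INTER_CUBIC))
E
```

```text
0.014
0.7 [[ 0.5142 -0.3623  0.222 ]] [[346.6 132.4]] [[493.2 267.4]]
0.75 [[ 0.5142 -0.3615  0.2156]] [[346.5 134.5]] [[492.2 267.7]]
0.8 [[ 0.5142 -0.3604  0.2092]] [[346.5 136.7]] [[491. 268.]]
0.85 [[ 0.5141 -0.3589  0.2028]] [[346.4 138.9]] [[489.7 268.2]]
0.9 [[ 0.5141 -0.3572  0.1966]] [[346.3 141.1]] [[488.3 268.5]]
0.95 [[ 0.5141 -0.3551  0.1904]] [[346.2 143.4]] [[486.9 268.8]]
```

View pics/z4b.png

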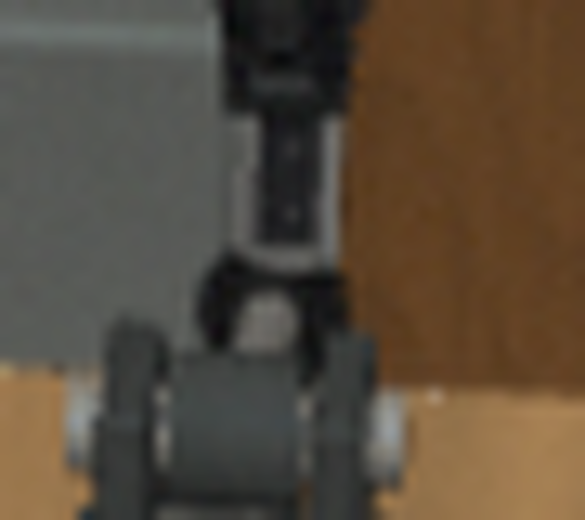

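Run:
```python
from geo import *
for P,o in (((.5123,-.3365,.3816),2),((.5126,-.3544,.2115),4)):
    for dz in (0,.014): print(o,dz,proj('side',np.array(P)-[0,0,dz]))
import cv2
cv2.imwrite('pics/z2b.png',cv2.resize(cv2.imread('pics/side2.png')[55:115,325:370],None,fx=9,fy=9,interpolation=cv2.INTER_CUBIC))
```

```text
2 0 [[348.19650844  82.61076317]]
2 0.014 [[348.04964614  87.53354643]]
4 0 [[346.86410286 136.89490571]]
4 0.014 [[346.73169184 141.2924383 ]]
```

View pics/z2b.png

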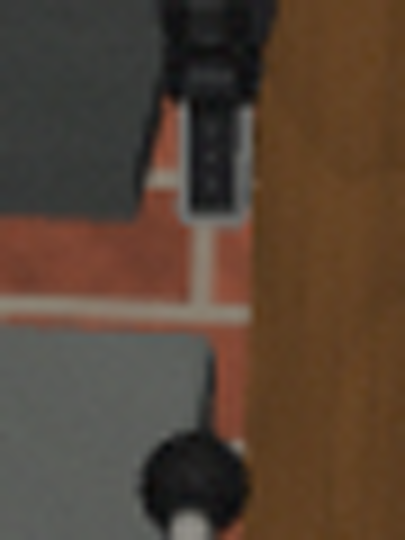

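Run:
```python
from geo import *
for dz in (0.005,0,-.014): print(dz,proj('side',np.array([.2724,.5617,.2213])+[0,0,dz]),proj('top',np.array([.2724,.5617,.2213])+[0,0,dz]))
import cv2
a=cv2.resize(cv2.imread('pics/side1.png')[320:400,420:500],None,fx=7,fy=7,interpolation=cv2.INTER_CUBIC)
cv2.imwrite('pics/z1b.png',a)
b=cv2.resize(cv2.imread('pics/top1.png')[330:480,30:220],None,fx=4,fy=4)
cv2.imwrite('pics/z1c.png',b)
```

```text
0.005 [[452.93921442 378.30927988]] [[117.67480382 363.68110652]]
0 [[452.56452339 380.47795987]] [[118.31833222 363.59083336]]
-0.014 [[451.52618833 386.48775531]] [[120.09810467 363.34116964]]
```

View pics/z1b.png

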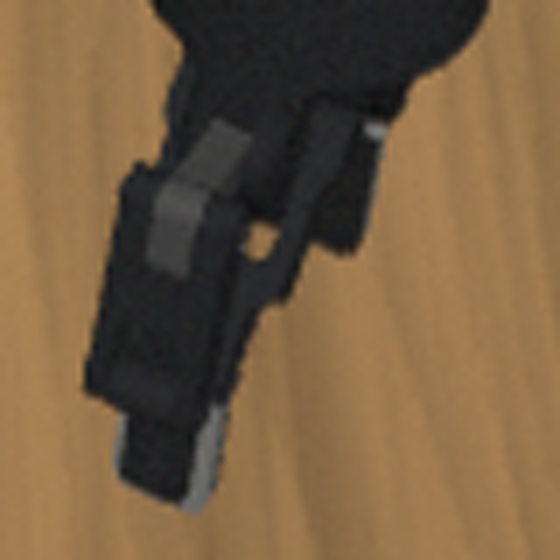

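Run:
```python
from geo import *
for a in ([0,0,0],[0,0,.06]): print(proj('side',np.array(a)),proj('top',np.array(a)))
import cv2
a=cv2.resize(cv2.imread('pics/side1.png')[180:320,480:600],None,fx=3,fy=3)
b=cv2.resize(cv2.imread('pics/top4.png' if 0 else 'pics/top2.png')[230:480,280:480],None,fx=2,fy=2)
h=max(a.shape[0],b.shape[0]);o=np.zeros((h,a.shape[1]+b.shape[1],3),np.uint8);o[:a.shape[0],:a.shape[1]]=a;o[:b.shape[0],a.shape[1]:]=b
cv2.imwrite('pics/zb.png',o)
```

```text
[[536.55351477 283.5193492 ]] [[343.76661822 462.47053779]]
[[541.28242874 264.48051643]] [[344.80306404 467.05855091]]
```

View pics/zb.png

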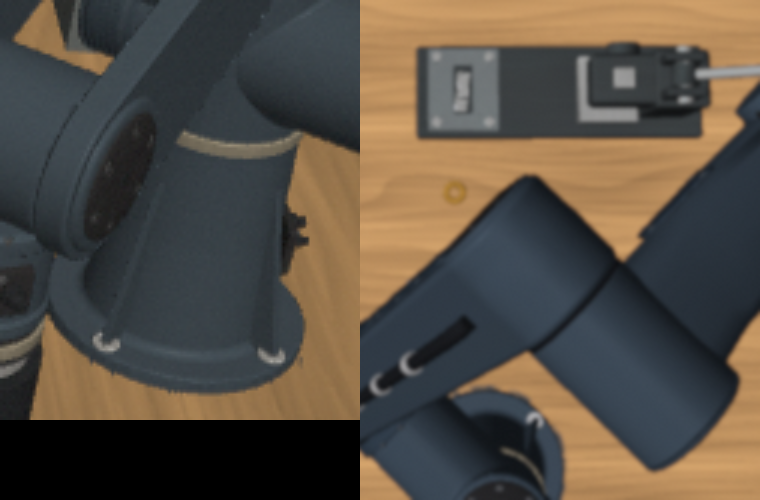

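View pics/top2.png

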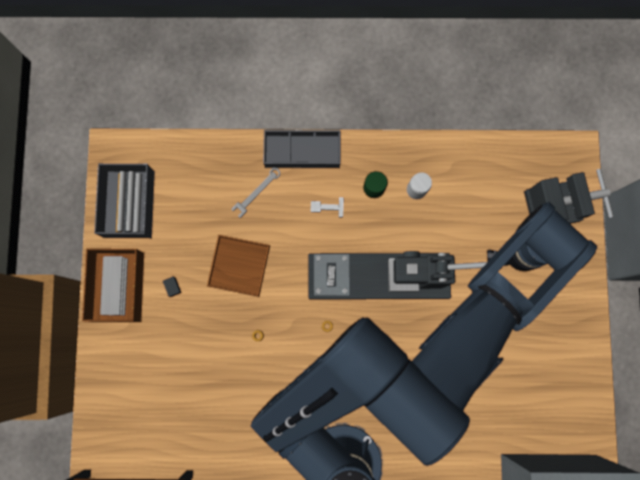

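```bash
python3 -m crank '[0,0,0,-0.4,0, 0,0,0,-0.4,0, 0,0,0,-0.3,0, 0,0,0,0,0]'; python3 -m crank '[0,0,0,-0.3,0, 0,0,0,0,0]';  python3 v3.py 5
```

```text
clock: 5.7
position: [0.5125, -0.3532, 0.2004]
eef_rot: [179.7, -0.1, 179.9]
ft_force: [0.7, 1.4, 2.0]
width: -0.0002
clock: 5.9
position: [0.5125, -0.3533, 0.1982]
eef_rot: [179.7, -0.1, 179.9]
ft_force: [0.5, 4.6, 5.4]
width: 0.0002
[ 0.5124744  -0.3532437   0.19813081] [-0.11640872  3.57587417  5.97534621]
```

```bash
python3 -c "
import cv2
cv2.imwrite('pics/z5b.png',cv2.resize(cv2.imread('pics/side5.png')[115:155,325:370],None,fx=13,fy=13,interpolation=cv2.INTER_CUBIC))"
```

```text
(no output)
```

View pics/z5b.png

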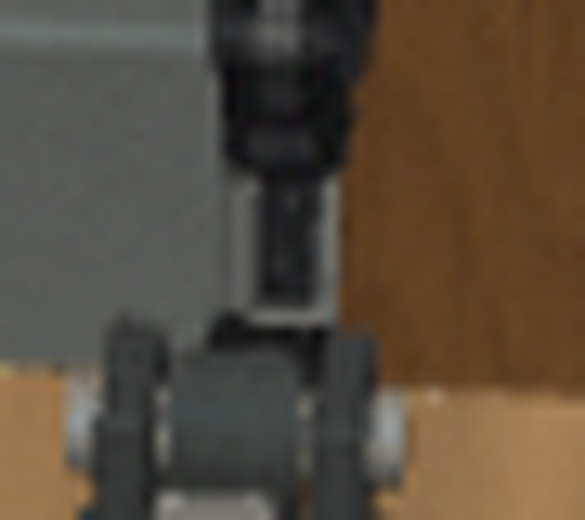

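```bash
python3 -m crank '[0,0,0,-0.3,0, 0,0,0,0,0]'; python3 -m crank '[0,0,0,-0.3,0, 0,0,0,0,0]'
```

```text
clock: 6.15
position: [0.5126, -0.3533, 0.1978]
eef_rot: [179.8, -0.0, 179.9]
ft_force: [-3.0, 7.2, 16.7]
width: 0.0002
clock: 6.35
position: [0.5127, -0.3534, 0.1975]
eef_rot: [179.9, 0.0, 179.9]
ft_force: [-5.7, 9.9, 29.1]
width: 0.0004
```

The lever is at its stop: the force rises with no further travel. I retract and move over the tongue.

```bash
python3 -m crank '[0,0,0,2,0, 0,0,0,4.5,0, 0,0,0,4.5,0, 0.5,0,3,3,0, 0.8,0,4.7,0,0]'; python3 -m crank '[0.8,0,4.7,0,0, 0.8,0,4.7,0,0, 0.8,0,4.7,0,0, 0.8,0,4.7,0,0, 0.8,0,4.7,0,0]';python3 -m crank '[0.8,0,4.7,0,0, 0.8,0,3.5,0,0, 0.8,0,0,0,0]'
python3 - <<'E'
from look import *
snap('side','side6.png');snap('top','top6.png')
st=status.read_state();print(st['position'],st['width'],st['qpos'])
E
```

```text
clock: 6.85
position: [0.5147, -0.2819, 0.3366]
eef_rot: [-179.6, 0.4, 179.7]
ft_force: [1.1, -0.3, -0.1]
width: 0.0284
clock: 7.35
position: [0.5117, -0.0418, 0.3313]
eef_rot: [180.0, -0.1, 179.9]
ft_force: [0.9, -0.5, 0.2]
width: 0.0685
clock: 7.65
position: [0.5112, 0.0424, 0.3314]
eef_rot: [179.9, -0.2, -179.8]
ft_force: [-0.1, -0.3, -0.8]
width: 0.0681
[0.51214333 0.038881   0.33154495] 0.06844560963496295 [-8.10757227e+00  1.47476596e+01  8.92707482e+01 -5.38681600e-02
  7.60822884e+01 -9.81240393e+01]
```

View pics/side6.png

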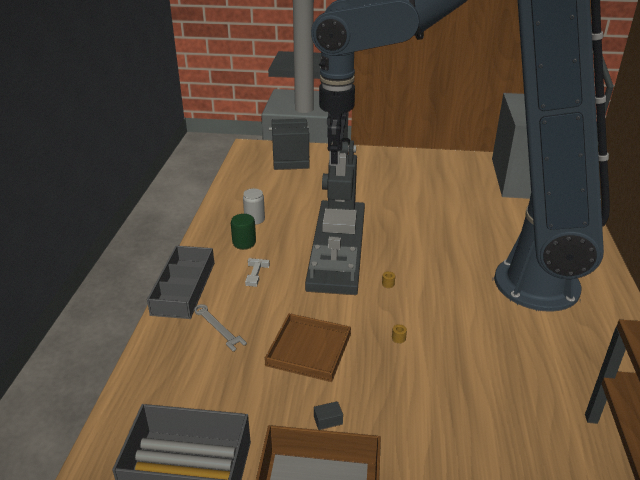

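View pics/top6.png

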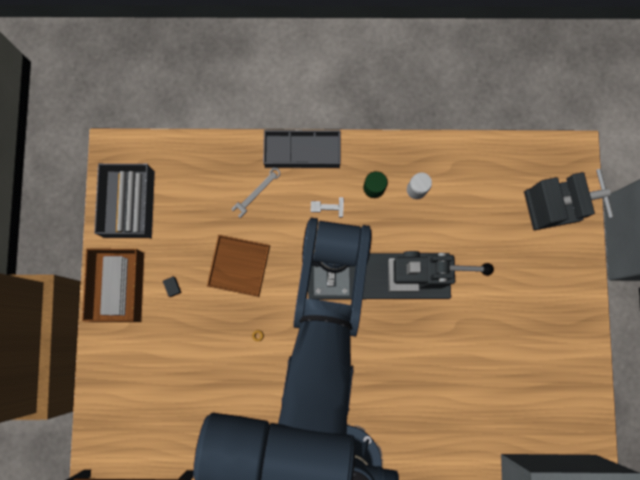

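The side view shows the gripper in front of the press head, with tips near (340,150). In the top view the ball is at (487,269), which matches the prediction for 0.95 rad. Next I compare the gripper's pixels with the reported TCP.

Run:
```python
from geo import *
import cv2
for dz in (.02,0,-.014):
  for dy in (-.04,0,.04):print(dz,dy,proj('side',np.array([.5121,.0389+dy,.3315+dz])).round(1))
a=cv2.resize(cv2.imread('pics/side6.png')[85:185,310:380],None,fx=6,fy=6,interpolation=cv2.INTER_CUBIC)
cv2.imwrite('pics/z6.png',a)
```

```text
0.02 -0.04 [[337.1 146.8]]
0.02 0 [[335.6 154.6]]
0.02 0.04 [[333.9 162.8]]
0 -0.04 [[337.  154.6]]
0 0 [[335.4 162.5]]
0 0.04 [[333.8 170.9]]
-0.014 -0.04 [[336.9 160. ]]
-0.014 0 [[335.3 168. ]]
-0.014 0.04 [[333.7 176.5]]
```

View pics/z6.png

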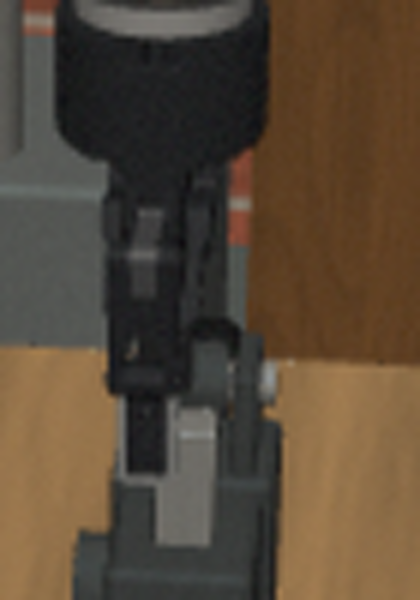

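The tips appear about 15–20 mm higher than the reported TCP minus the overhang, in every view and also at the ball contact. I allow for that in the descent, and turn to match the tongue.

```bash
python3 -m crank '[0.7,0,0,-4.5,-0.08, 0.7,0,0,-4.5,0, 0.7,0,0,-4.5,0, 0.7,0,0,-4,0, 0.7,0,0,0,0]'
python3 - <<'E'
from look import *
snap('side','side7.png');snap('top','top7.png')
st=status.read_state();print(st['position'],st['eef_rot'],st['width'],st['ft_force'])
a=cv2.resize(cv2.imread('pics/side7.png')[170:290,295:385],None,fx=5,fy=5,interpolation=cv2.INTER_CUBIC)
cv2.imwrite('pics/z7.png',a)
E
```

```text
clock: 8.25
position: [0.5084, 0.0372, 0.1523]
eef_rot: [180.0, -0.8, 175.2]
ft_force: [0.0, 0.0, 0.9]
width: 0.06
[0.5129249  0.03709015 0.15716467] [-1.79988265e+02 -9.02700684e-02  1.75220904e+02] 0.059623765188881614 [0.2711581  0.02966947 0.05440043]
```

View pics/z7.png

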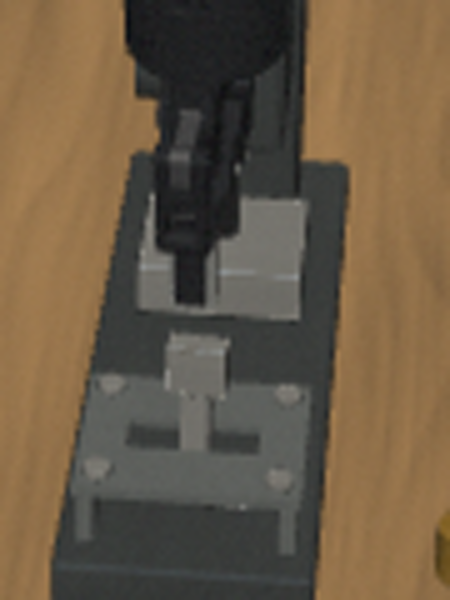

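Run:
```python
from geo import *
for z in (.13,.14,.15,.16,.17):
  print(z,proj('side',np.array([.5129,.067,z])).round(1),proj('side',np.array([.5129,.080,z])).round(1))
```

```text
0.13 [[332.5 242.7]] [[332.  245.8]]
0.14 [[332.6 239.3]] [[332.1 242.4]]
0.15 [[332.7 235.8]] [[332.2 238.9]]
0.16 [[332.7 232.3]] [[332.2 235.4]]
0.17 [[332.8 228.8]] [[332.3 231.9]]
```

```bash
python3 -m crank '[0.7,-0.1,0.1,-2.5,0, 0.7,0,0,-2.2,0, 0.6,0,0,-1,0, 0.6,0,0,-1,0, 0.6,0,0,0,0]'
python3 - <<'E'
from look import *
snap('side','side8.png')
st=status.read_state();print(st['position'],st['eef_rot'],st['width'],st['ft_force'])
a=cv2.resize(cv2.imread('pics/side8.png')[170:290,295:385],None,fx=5,fy=5,interpolation=cv2.INTER_CUBIC)
cv2.imwrite('pics/z8.png',a)
E
```

```text
clock: 8.85
position: [0.5123, 0.039, 0.0906]
eef_rot: [-180.0, 0.0, 175.3]
ft_force: [-0.4, -0.5, 0.3]
width: 0.0514
[0.51252889 0.03906837 0.09099476] [-1.79993964e+02  7.52852176e-02  1.75306738e+02] 0.051027710495529364 [-0.43615343 -0.44991881 -0.2081601 ]
```

View pics/z8.png

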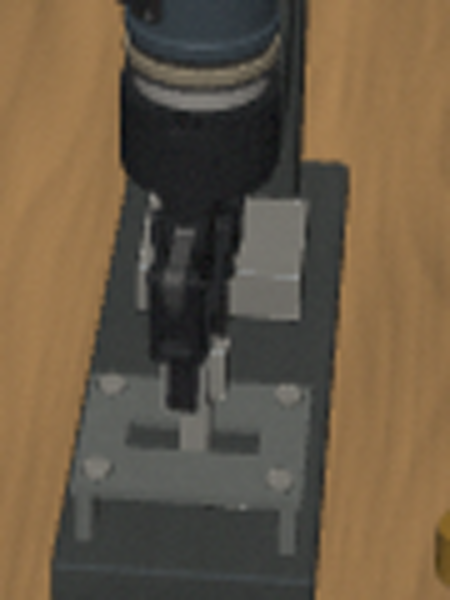

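The near fingertip is at about (331,252), roughly z = 0.10, which is beside the lower part of the tab. I close gently.

```bash
python3 -m crank '[0.25,0,0,0,0, 0.2,0,0,0,0]' 25;  python3 -m crank '[0.1,0,0,0,0, 0.1,0,0,0,0, 0.1,0,0,0,0]' 25;python3 -m crank '[0,0,0,0,0, 0,0,0,0,0]' 25
python3 - <<'E'
from look import *
snap('side','side9.png')
st=status.read_state();print(st['position'],st['eef_rot'],st['width'],st['ft_force'],st['ft_torque'])
a=cv2.resize(cv2.imread('pics/side9.png')[170:290,295:385],None,fx=5,fy=5,interpolation=cv2.INTER_CUBIC)
cv2.imwrite('pics/z9.png',a)
E
```

```text
clock: 9.1
position: [0.5125, 0.0392, 0.0911]
eef_rot: [-180.0, 0.1, 175.3]
ft_force: [0.4, 0.5, -0.3]
width: 0.0232
clock: 9.4
position: [0.5125, 0.0391, 0.0911]
eef_rot: [-180.0, 0.1, 175.3]
ft_force: [0.3, -0.9, 5.2]
width: 0.0133
clock: 9.6
position: [0.5125, 0.0391, 0.0911]
eef_rot: [-180.0, 0.1, 175.3]
ft_force: [-1.0, -0.1, 5.4]
width: 0.0137
[0.51248064 0.03909117 0.09106575] [-1.79982078e+02  9.68879193e-02  1.75326241e+02] 0.013317531196852452 [-0.5744235  -1.10928546  6.56724169] [-0.14403589  0.10156817 -0.02546012]
```

View pics/z9.png

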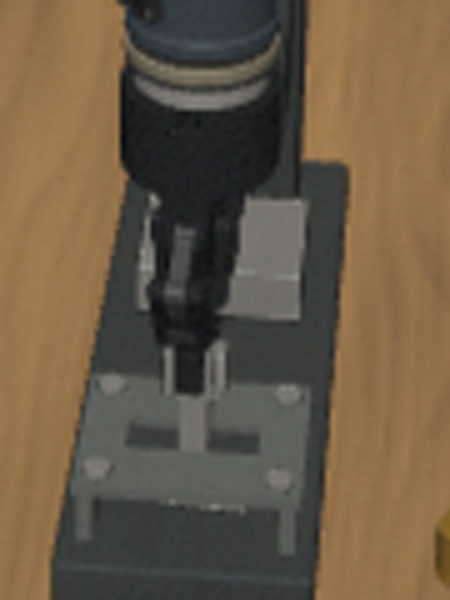

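```bash
python3 -m crank '[0,0,0,0,0, 0,0,0,0.2,0.03, 0,0,0,0.1,0.03, 0,0,0,0,0.03, 0,0,0,0,0]' 60
python3 - <<'E'
from look import *
snap('side','side10.png');snap('top','top10.png')
st=status.read_state();print(st['position'],st['eef_rot'],st['width'],st['ft_force'],st['ft_torque'])
a=cv2.resize(cv2.imread('pics/side10.png')[220:290,295:385],None,fx=8,fy=8,interpolation=cv2.INTER_CUBIC)
cv2.imwrite('pics/z10.png',a)
E
```

```text
clock: 10.15
position: [0.5112, 0.0395, 0.0928]
eef_rot: [180.0, -0.1, -179.5]
ft_force: [-0.7, -0.1, -3.9]
width: 0.0129
[0.51141019 0.03940117 0.0929024 ] [ 1.79988170e+02 -6.03195885e-02 -1.79550533e+02] 0.012992220814072308 [-0.10508524 -0.22783783 -3.3054544 ] [ 0.00994223 -0.06489599 -0.0058814 ]
```

View pics/z10.png

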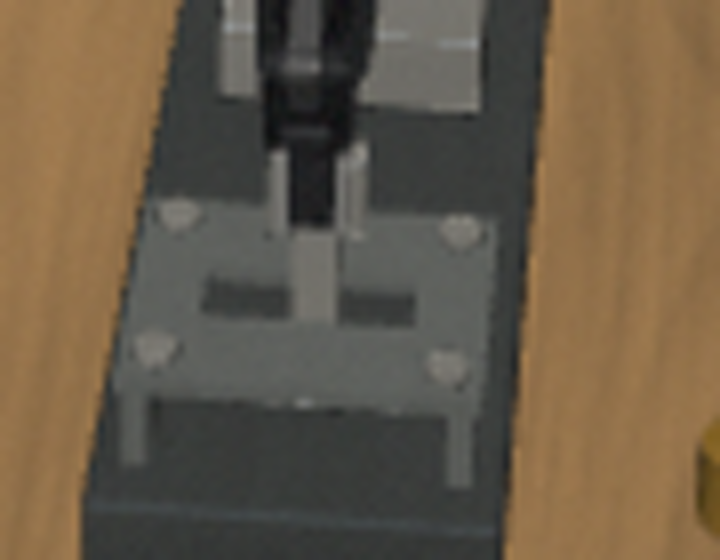

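The force shows about 3.3 N of weight, so the tongue hangs free of the bed, and its yaw matches the press. I centre it slightly and lift slowly, watching the force.

```bash
python3 -m crank '[0,0.15,-0.1,0.2,0, 0,0,0,0.3,0, 0,0,0,0.2,0, 0,0,0,0,0]'; python3 -m crank '[0,0,0,0.2,0, 0,0,0,0.2,0, 0,0,0,0,0]';python3 -m crank '[0,0,0,0.2,0, 0,0,0,0.2,0, 0,0,0,0,0]'
```

```text
clock: 10.65
position: [0.5136, 0.0382, 0.1007]
eef_rot: [-180.0, 0.1, -179.5]
ft_force: [-1.2, -0.5, -3.9]
width: 0.0128
clock: 10.95
position: [0.5135, 0.0383, 0.1046]
eef_rot: [-180.0, 0.0, -179.5]
ft_force: [-0.0, -0.2, -3.4]
width: 0.0127
clock: 11.25
position: [0.5136, 0.0383, 0.1086]
eef_rot: [-180.0, 0.0, -179.5]
ft_force: [1.1, -0.8, -3.2]
width: 0.013
```

```bash
python3 -m crank '[0,0,0,0.2,0, 0,0,0,0.2,0, 0,0,0,0,0]'; python3 -m crank '[0,0,0,0.3,0, 0,0,0,0.3,0, 0,0,0,0,0]';python3 -m crank '[0,0,0,0.4,0, 0,0,0,0.4,0, 0,0,0,0.4,0, 0,0,0,0,0]'
python3 - <<'E'
from look import *
snap('side','side11.png')
st=status.read_state();print(st['position'],st['width'],st['ft_force'],st['ft_torque'])
a=cv2.resize(cv2.imread('pics/side11.png')[200:280,295:385],None,fx=7,fy=7,interpolation=cv2.INTER_CUBIC)
cv2.imwrite('pics/z11.png',a)
E
```

```text
clock: 11.55
position: [0.5136, 0.0383, 0.1126]
eef_rot: [-180.0, 0.0, -179.5]
ft_force: [0.2, 0.0, -3.6]
width: 0.0129
clock: 11.85
position: [0.5137, 0.0382, 0.1188]
eef_rot: [-180.0, 0.1, -179.5]
ft_force: [-0.6, -0.8, -3.8]
width: 0.0131
clock: 12.25
position: [0.5139, 0.0382, 0.131]
eef_rot: [-180.0, 0.1, -179.5]
ft_force: [0.2, 1.4, -3.6]
width: 0.0129
[0.51364927 0.03822214 0.13075871] 0.013035253018760629 [-0.27925036  0.12546272 -2.97830737] [-0.01600159 -0.0163427   0.01133854]
```

View pics/z11.png

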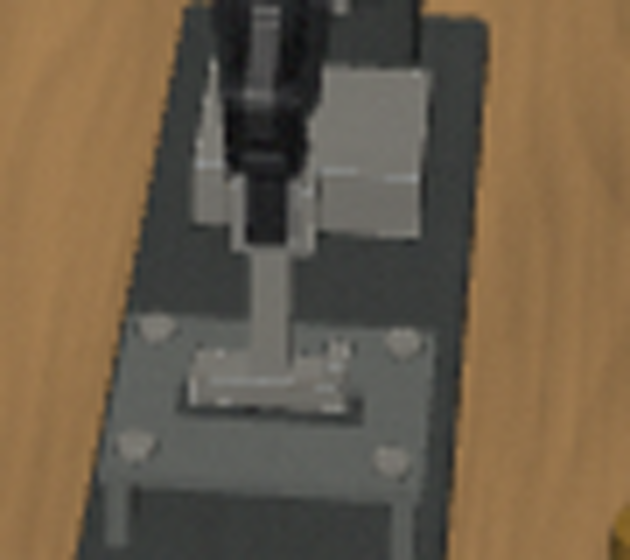

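The foot is rising cleanly through the opening, with the lip at its -x end and no contact force. I raise it clear and carry it to the tray.

```bash
python3 -m crank '[0,0,0,1,0, 0,0,0,2,0, 0,0,0,2,0, 0,0,0,1.5,0, 0,0,0,0,0]'; python3 -m crank '[0,0.2,1,0,0, 0,0.4,2.5,0,-0.05, 0,0.4,3.5,0,-0.05, 0,0.4,3.5,0,-0.05, 0,0.4,3.5,0,-0.04]'; python3 -m crank '[0,0.4,3.5,0,0, 0,0.4,3.5,0,0, 0,0,2.5,0,0, 0,0,1.6,0,0, 0,0,0.8,0,0]'; python3 -m crank '[0,0,0,0,0, 0,0,0,0,0]'
```

```text
clock: 12.8
position: [0.515, 0.0381, 0.1978]
eef_rot: [-180.0, 0.3, -179.5]
ft_force: [-0.2, -0.3, -3.8]
width: 0.0127
clock: 13.3
position: [0.5303, 0.1801, 0.1939]
eef_rot: [-180.0, -0.2, 169.5]
ft_force: [0.8, 0.9, -3.5]
width: 0.013
clock: 13.8
position: [0.5382, 0.2988, 0.194]
eef_rot: [-179.9, -0.1, 169.7]
ft_force: [-0.6, 0.3, -3.5]
width: 0.0128
clock: 14.0
position: [0.539, 0.2963, 0.1949]
eef_rot: [-179.9, -0.1, 169.6]
ft_force: [0.5, -0.6, -3.7]
width: 0.0128
```

```bash
python3 -m crank '[0,0,0,-3,0, 0,0,0,-4,0, 0,0,0,-2,0, 0,0,0,-1.2,0, 0,0,0,0,0]'
python3 - <<'E'
from look import *
snap('side','side12.png');snap('top','top12.png')
st=status.read_state();print(st['position'],st['width'],st['ft_force'])
a=cv2.resize(cv2.imread('pics/side12.png')[240:390,250:370],None,fx=4,fy=4,interpolation=cv2.INTER_CUBIC)
cv2.imwrite('pics/z12.png',a)
E
```

```text
clock: 14.5
position: [0.5386, 0.2959, 0.0918]
eef_rot: [-179.9, -0.2, 169.5]
ft_force: [0.1, 0.3, -3.7]
width: 0.0125
[0.54037286 0.29696765 0.09418394] 0.012809796862578188 [-1.33471233 -0.21182319 -3.12284715]
```

View pics/z12.png

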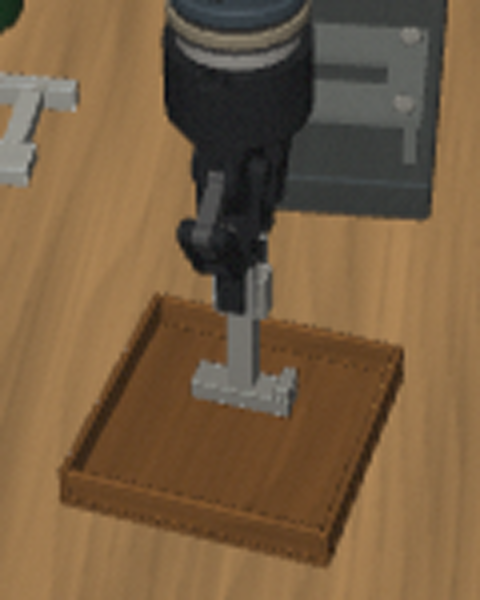

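The tongue hangs upright over the middle of the tray, with its foot at about (311,336). I lower it slowly until it touches.

```bash
python3 -m crank '[0,0,0,-1,0, 0,0,0,-0.8,0, 0,0,0,-0.4,0, 0,0,0,0,0]';  python3 -m crank '[0,0,0,-0.2,0, 0,0,0,-0.1,0, 0,0,0,0,0]';  python3 -m crank '[0,0,0,-0.1,0, 0,0,0,-0.1,0, 0,0,0,0,0]'
```

```text
clock: 15.0
position: [0.5386, 0.2971, 0.0706]
eef_rot: [-180.0, -0.1, 169.6]
ft_force: [0.6, -0.9, -3.4]
width: 0.0125
clock: 15.3
position: [0.5394, 0.2973, 0.0683]
eef_rot: [-180.0, 0.0, 169.6]
ft_force: [0.2, 0.1, -4.0]
width: 0.0128
clock: 15.6
position: [0.5394, 0.2973, 0.0663]
eef_rot: [180.0, 0.0, 169.6]
ft_force: [-0.0, 0.4, -3.9]
width: 0.0128
```

```bash
python3 -m crank '[0,0,0,-0.1,0, 0,0,0,0,0]';  python3 -m crank '[0,0,0,-0.1,0, 0,0,0,0,0]'
```

```text
clock: 15.8
position: [0.5394, 0.2973, 0.0662]
eef_rot: [180.0, 0.0, 169.6]
ft_force: [-2.0, -1.8, 4.4]
width: 0.0125
clock: 16.0
position: [0.5395, 0.2974, 0.0662]
eef_rot: [180.0, 0.0, 169.6]
ft_force: [-3.2, -1.7, 9.6]
width: 0.0128
```

It has touched the floor. I ease off the downward force and open.

```bash
python3 -m crank '[0,0,0,0.1,0, 0,0,0,0,0]' 20;  python3 -m crank '[0.25,0,0,0,0, 0.3,0,0,0,0, 0.5,0,0,0,0, 0.5,0,0,0,0]'
python3 - <<'E'
from look import *
snap('side','side13.png')
a=cv2.resize(cv2.imread('pics/side13.png')[240:390,250:370],None,fx=4,fy=4,interpolation=cv2.INTER_CUBIC)
cv2.imwrite('pics/z13.png',a)
E
```

```text
clock: 16.2
position: [0.5395, 0.2973, 0.0662]
eef_rot: [180.0, 0.0, 169.6]
ft_force: [-2.1, -1.3, 6.5]
width: 0.0128
clock: 16.6
position: [0.5394, 0.2973, 0.065]
eef_rot: [180.0, -0.0, 169.6]
ft_force: [0.4, 0.2, 0.1]
width: 0.0427
```

View pics/z13.png

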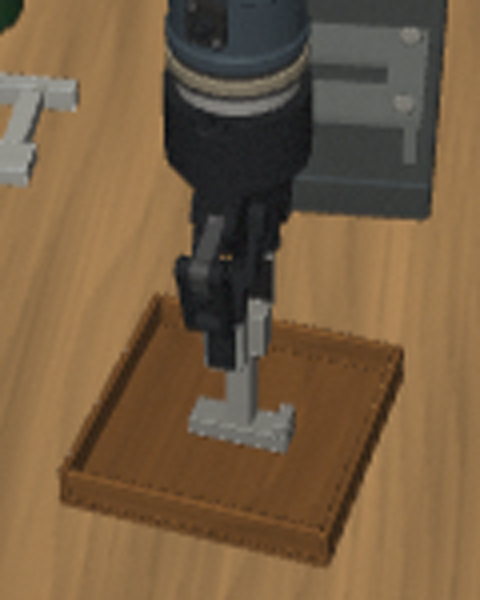

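The tongue stands with its foot at about (310,346), and the fingers are open. I retreat straight up.

```bash
python3 -m crank '[0.5,0,0,1,0, 0.5,0,0,2,0, 0.5,0,0,3,0, 0.5,0,0,4,0, 0.5,0,0,4,0]'; python3 -m crank '[0.5,-3,3,1,0, 0.5,-3,3,0,0, 0.5,-3,3,0,0, 0.5,0,0,0,0, 0.5,0,0,0,0]'
python3 - <<'E'
from look import *
snap('side','side14.png');snap('top','top14.png')
print(status.read_state()['ft_force'])
E
```

```text
clock: 17.15
position: [0.5389, 0.2971, 0.207]
eef_rot: [-180.0, -0.0, 169.6]
ft_force: [-0.1, -0.2, -0.1]
width: 0.0427
clock: 17.65
position: [0.4487, 0.388, 0.2161]
eef_rot: [180.0, 0.1, 169.7]
ft_force: [-0.1, -0.1, 1.0]
width: 0.0429
[-0.20503756 -0.3874928   0.52460361]
```

View pics/side14.png

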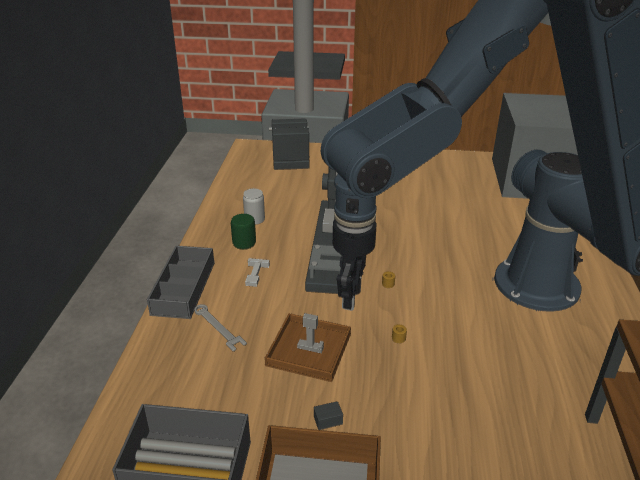

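View pics/top14.png

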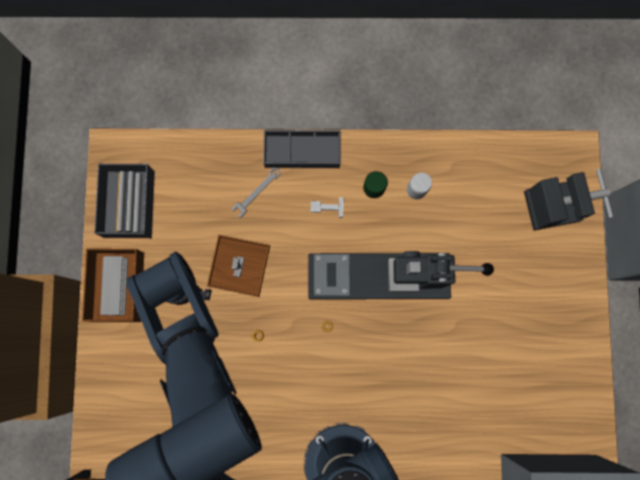

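The tongue stands upright in the tray, at side (310,335) and top (238,266). The ball is still down at top (487,269), the bystanders look unmoved, and the arm is clear of everything.

```bash
python3 -c "
from bench import r
print(r.job_done())"
```

```text
the job is handed in; nothing more can be done
None
```

I opened the press, drew the latch tongue out through the guard opening and stood it upright in the scrap tray. I handed the job in at about 17.8 s; the interface gives no verdict.

- **Lever:** I pushed it down until the force rose to 29 N with no further travel. In the last top picture the ball is at (487,269), against (486.9,268.8) predicted for 0.95 rad.
- **Drawing out:** I gripped the tongue by its tab and turned it about 5° to line up with the opening. During the lift the wrist force stayed close to the tongue's own weight (3 to 4 N), so I saw no sign of contact with the guard.
- **Placing:** I lowered it until it touched the tray floor, peaking at about 10 N, then released it. It stands near the tray's centre.
- **Final state:** The bystanders look where they were at the start, judged by eye rather than measured. The arm is clear of everything.

**Checks that disagreed:**
- **Fingertip height:** The fingertips appeared about 12–20 mm higher than the reported TCP and overhang imply, both in the pictures and at the ball contact. I allowed for this by using pictures and contact forces.
- **Tongue angle:** The foot looked only about 5° out of line, less than the task description suggests. The side and top views differed by a few degrees.
- **Sideways force:** I saw a brief 23 N sideways force while pushing the lever.

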